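Reset the pantry timer, refit its pulled-off knob and hold it in

TASK

Get the grey pantry timer going again: twist its red spring-return key clockwise all the way to its stop, then let go of it so that it springs back by itself. Then pick up the loose black knob, turn it so that its flat-sided bore matches the bare D-shaft of the timer, push it fully home on the shaft and press shaft and knob down to the bottom of their spring travel. Finish with the gripper still on the knob, keeping it pressed down, and leave everything else standing where it is.

Things in the scene. Friction and masses are not known exactly. Their poses are not given: they have to be found in the camera images.
- timer: fixed grey plastic bench timer, housing 120 (x) x 240 (y) x 45 high (z), origin at the centre of its underside, z up, turned by up to 0.35 rad. On its top stand the red key, axis at (0, +65), and the bare steel D-shaft, axis at (0, -65) mm in its own x, y; between them a flat dark display.
- key (a joint): turn of the red spring-return key about its vertical axis, rad: 0 at rest, grows CLOCKWISE seen from above, stop at 1.2. A spring (about 0.04 N m at rest, 0.18 N m at the stop) turns it back to 0 when released.
- key_grip (a point): on the axis of the red key, 77 mm above the island, z up, turning with the key (at rest x is the timer's x). The key: a hub 36 in diameter, top 14 below this point, and on it an upright grip bar 38 long along x, 12 thick along y, from 14 below to 8 above this point; grip it across the 12 mm from above. White line on top at its +x end.
- shaft_seat (a point): on the shaft's axis on the black flange (44 diameter) at its foot, 57 mm above the island when not pressed; z up; turns and sinks with the shaft. The knob's underside comes to rest here. The shaft rises 16 mm: diameter 16, one flat 4 mm from the axis on the +x side, top 3 mm tapered. A white line on the flange marks the +x (flat) side.
- spindle (a joint): angle of the D-shaft about its vertical axis, rad, counter-clockwise from above: yaw of shaft_seat = yaw of the timer + this. It starts anywhere between -1 and 1 and stays where it is (stiff: 0.1 N m turns it).
- plunger (a joint): how far the D-shaft is pressed down, m: 0 up, 0.006 at the bottom. Spring: 4 N to start moving, 10 N at the bottom; it comes up again when released.
- knob: loose black knob, upright on the island, 40 to 80 g, any yaw; origin at its underside's centre. Skirt 40 diameter, 22 high; on it a grip bar 38 long along x, 12 thick along y, 22 to 44 above the underside. D bore from below, 18 deep, diameter 18.4, flat 5.2 from the axis on the +x side, bevelled (fits within 0.15 rad). White line on bar top, end and skirt marks +x.
- knob_pointer (a point): point on the knob at the white-lined +x end of its grip bar, 19 mm from the knob's axis and 33 mm above its underside.
- spice_jar: bystander: small jar with green cap, 48 diameter, 85 high, origin under its centre. Jar, egg cup and knob swap places from start to start.
- egg_cup: bystander: white ceramic egg cup, 50 diameter, 60 high, origin under its centre.
- orange_lid: bystander: orange silicone lid with a stub grip, 120 diameter, 25 high, origin under its centre.
- glass_box: bystander: square glass container, 110 x 110 x 65, origin under its centre.
- canister: bystander: brushed aluminium canister, 98 diameter, 180 high, origin under its centre.
- spoon: bystander: wooden spoon lying flat, about 180 long along its x, origin near its middle.

How it is judged:
On the way, in this order (a step that is already met when the one before it is completed fails the run):
1. the red key is twisted clockwise to its stop (value of joint key above 1.1 rad), for 0.1 s.
2. the red key is let go and has sprung back (value of joint key below 0.12 rad and contact force between the fingers and key below 0.1 N), for 0.2 s.
3. the knob is fully on the D-shaft (z of knob in the frame of shaft_seat between -0.003 and 0.003 m and horizontal distance between knob and shaft_seat below 0.003 m and x of knob_pointer in the frame of shaft_seat above 0.012 m), for 0.2 s.
At the end, for the whole second after the job is handed in: the knob sits fully on the D-shaft, flat to flat (underside within 3 mm of the flange, within 3 mm of the axis), the shaft is held down more than 3.5 mm of its 6 mm by the gripper, whose fingers are on the knob with more than 2 N, and the red key is back within 0.12 rad of rest (all of step 3 and value of joint plunger above 0.0035 m and contact force between the fingers and knob above 2 N and value of joint key below 0.12 rad); the arm keeps its last pose, push and grip.
It fails at once if a bystander is moved by more than 25 mm (distance of any of spice_jar, egg_cup, orange_lid, glass_box, canister, spoon from where it was at the start of the episode above 0.025 m).
It also fails if it takes over 54 s, if anything falls off the work surface, if the arm or the gripper's body presses on something with over 40 N, if the wrist force passes 120 N, or if a joint passes its speed limit or range.

ROBOT

A 6-joint arm with a two-finger parallel gripper is mounted at the origin on the work surface. World frame = base frame: x ahead of the robot, y to its left, z up, the work surface at z = 0. Lengths are in m, angles in rad, forces in N, time in s.
With the tool pointing down it reaches from about 0.225 to 0.875 m from the base axis. Payload 3.4 kg.
Tool frame: the origin (TCP) lies on the centre line of the jaws, within the pads' length; the fingertips stand 22 mm ahead of it and the grasp point (between the pads) lies 3 mm ahead of it; z points along the fingers, y is the line along which they close (so a half turn about z gives the same grasp; the last joint's range is limited). The gripper opens to 85 mm and grips with 20 to 120 N. Pads are 22 mm wide; open, the fingers measure 114 mm over their backs; the gripper's body (76 mm by 85 mm) begins 54 mm behind the grasp point. The pads swing forward as they close: fully open they stand 13 mm farther back than shut.
Start: joints at [-1.454, 0.276, 1.505, -0, 1.361, -0.121], TCP at [0.135, -0.559, 0.253] pointing down, gripper open.
Joint ranges: [-2.89, 2.89], [-0.75, 2.08], [0.22, 2.7], [-1.18, 4.32], [0.11, 2.71], [-2.7, 2.7]. Speed limits (rad/s): [2.57, 2.57, 3.14, 3.14, 3.14, 3.14].

INTERFACE

Orientations are given as a unit quaternion [w, x, y, z].
In Python, from rig import manip, camrig, readout, sign_off gives the robot as it stands (manip), with the cameras (camrig), the job as plain functions and the readings (readout).
- The arm moves only by the shell command python3 steer.py [OPENING] [FORCE], which reads ROWS from standard input. ROWS is a JSON object with one list for each field, all of the same length, 1 to 5, a row being the entries at one place: tx, ty, tz (the shift in m), yaw (a turn about the tool's z in rad); each row shifts and turns the commanded pose from where the row before left it, along the tool's axes as they then stand; what a row does not reach is not made up. A row lasts 1/12 s, in which the tool goes at most 0.0417 m and 0.125 rad, less where a joint would pass 70% of its speed; a pose out of reach is approached as far as the arm can. OPENING is the finger opening in m, set as the command begins (- or left out keeps the last). The fingers move at their own pace and stop on an object; FORCE is the grip in N (left out, the last holds). Time passes only in rows, so rows that do not move let the fingers close. It prints the time, the measured TCP pose, the force, the opening and the grip force at its end. Input that does not fit is refused with a message, and nothing moves.
- readout.get_state(): the state, without advancing time (a new reading comes with each control period).
- camrig.get_image(name): name is "scene" or "top"; returns a dict with "img" (420x560x3 uint8, red, green, blue), "camera_matrix" (3x3 intrinsics, pixels), "T" (4x4, takes a point from camera to world coordinates). Camera axes: x right, y down, z forward; pixel columns grow to the right and rows downward; lengths in m; the calibration is good to about 2 mm. A picture is of the moment at which its call begins. There is no depth.
- sign_off(): hands the job in; it is judged then, once.
The state is a dict: "clock": time; "qpos": joint angles; "qd": joint speeds; "effort": joint torques, N m; "position": TCP position; "ee_rot": TCP orientation; "contact_force": force on the tool from outside, world axes, zero at the start; "moment": the same for the moment, N m; "width": finger opening in m; "gripper_force": force on a finger pad.
Only numpy, scipy, OpenCV 4.12 (cv2) and the standard library are available. Lean on these libraries where they do the work, as an engineer would, in place of code of your own. Each camera call takes 0.05 s, during which the arm holds its last target. There are 200 camera calls.

## Working session

There is one attempt and no reset: what is moved stays moved. The work goes in short steps, Python scripts to look and compute and a shell command to move; the robot and the scene stay as the last step left them, time stands still between calls to the robot, and variables do not carry over. Pictures are saved under pics/ and viewed, at most 10 in all, crops included, and the job is handed in when it is done.

```bash
ls; mkdir -p pics; python3 - <<'E'
from rig import manip, camrig, readout, sign_off
import cv2,numpy as np
for n in("scene","top"):
    r=camrig.get_image(n);cv2.imwrite(f"pics/{n}0.png",r["img"][:,:,::-1]);np.savez(f"pics/{n}.npz",K=r["camera_matrix"],T=r["T"],img=r["img"])
    print(r["camera_matrix"].round(1).tolist(),r["T"].round(3).tolist())
s=readout.get_state();print(s)
E
```

```text
pics
rig.py
steer.py
[[401.8, 0.0, 277.7], [0.0, 401.8, 209.8], [0.0, 0.0, 1.0]] [[0.309, 0.754, -0.58, 1.168], [0.951, -0.253, 0.178, -0.242], [-0.012, -0.606, -0.795, 0.924], [0.0, 0.0, 0.0, 1.0]]
[[474.8, 0.0, 282.9], [0.0, 474.8, 219.7], [0.0, 0.0, 1.0]] [[0.02, -0.993, 0.12, 0.397], [-1.0, -0.02, 0.003, -0.033], [-0.001, -0.12, -0.993, 1.351], [0.0, 0.0, 0.0, 1.0]]
{'clock': 0.1, 'qpos': array([-1.45399962e+00,  2.76505851e-01,  1.50599605e+00,  2.69126173e-05,
        1.36071475e+00, -1.21001659e-01]), 'qd': array([-0.0016938 ,  0.00025885, -0.00212189, -0.00016487, -0.00115446,
        0.00213524]), 'effort': array([ 1.62060147e-03, -4.17697227e+01, -2.46405637e+01, -1.28153542e-04,
        5.84154957e-03,  2.55173717e-06]), 'position': array([ 0.13540049, -0.55838193,  0.25254514]), 'ee_rot': array([-8.11964866e-04,  9.92939822e-01,  1.18616400e-01,  1.48653408e-05]), 'contact_force': array([ 0.51409718,  0.40573977, -0.0928034 ]), 'moment': array([-0.01075102,  0.03592653, -0.0329504 ]), 'gripper_force': 0.0, 'width': 0.08543910021987383}
```

View pics/top0.png

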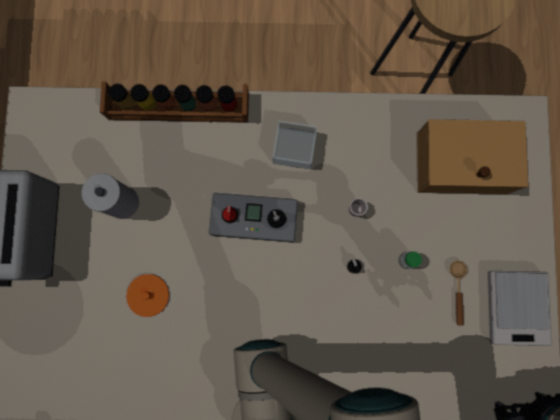

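View pics/scene0.png

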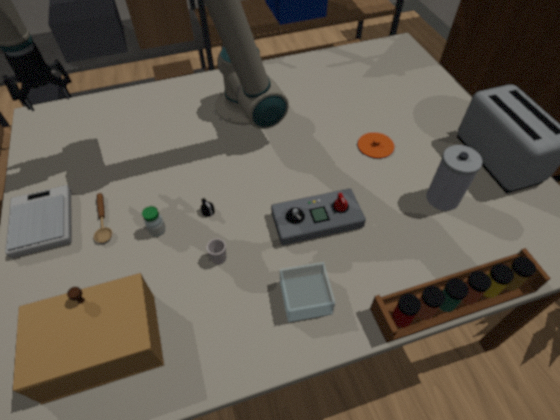

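The top view shows the timer with the red key at about (230,214) and the shaft at (277,218). The knob is at (354,266), with the egg cup at (359,208) and the jar at (412,260). I'll enlarge these.

```bash
python3 - <<'E'
import cv2,numpy as np
t=np.load("pics/top.npz")["img"][:,:,::-1];s=np.load("pics/scene.npz")["img"][:,:,::-1]
def c(i,x,y,w,h,k): 
    i=np.clip((i[y:y+h,x:x+w]/255.)**.6*255,0,255).astype(np.uint8)
    return cv2.resize(i,None,fx=k,fy=k,interpolation=cv2.INTER_CUBIC)
A=c(t,205,185,100,60,8);cv2.imwrite("pics/c1.png",A)   # 800x480
B=np.hstack([c(t,334,246,40,40,10),c(s,187,187,40,40,10)]);C=c(s,265,180,110,28*2,800/110)
cv2.imwrite("pics/c2.png",B);cv2.imwrite("pics/c3.png",cv2.resize(C,(800,407)))
E
```

```text
(no output)
```

View pics/c1.png

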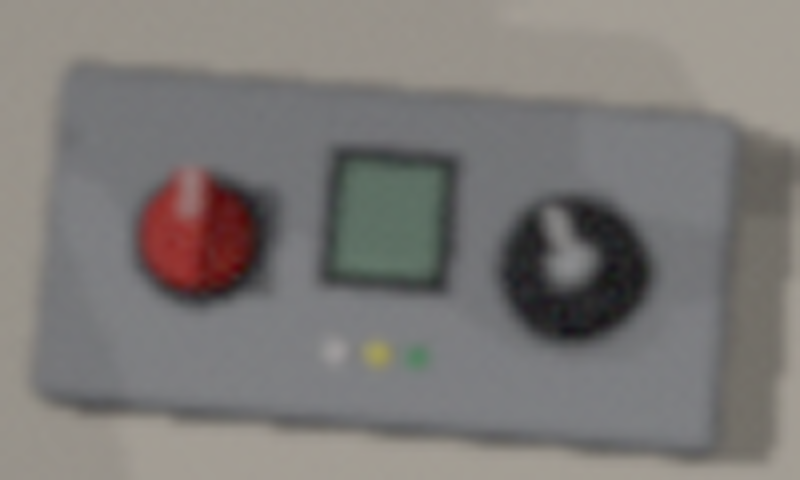

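View pics/c2.png

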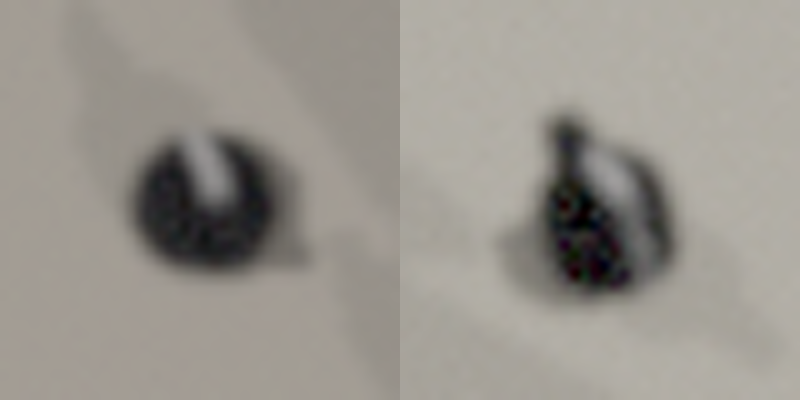

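View pics/c3.png

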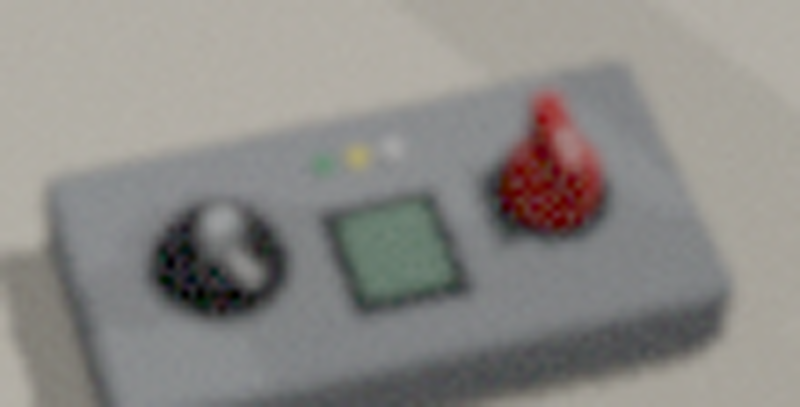

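```bash
cat > fit.py <<'E'
import cv2,numpy as np
from scipy.optimize import minimize,least_squares
V={n:dict(np.load(f"pics/{n}.npz")) for n in("top","scene")}
def proj(n,P):
    v=V[n];c=(np.atleast_2d(P)-v["T"][:3,3])@v["T"][:3,:3];p=c@v["K"].T;return p[:,:2]/p[:,2:]
def pose(p,P):
    c,s=np.cos(p[2]),np.sin(p[2]);P=np.atleast_2d(P);return np.c_[P[:,0]*c-P[:,1]*s+p[0],P[:,0]*s+P[:,1]*c+p[1],P[:,2]]
a=np.linspace(0,2*np.pi,40)
def cyl(r,z0,z1): return np.vstack([np.c_[r*np.cos(a),r*np.sin(a),a*0+z] for z in(z0,z1)])
def box(x0,x1,y0,y1,z0,z1): return np.array([[x,y,z] for x in(x0,x1) for y in(y0,y1) for z in(z0,z1)])
K=6
def render(n,p,parts,bg,win):
    x,y,w,h=win;im=np.full((h*K,w*K),bg,np.float32)
    for P,val in parts:
        q=((proj(n,pose(p,P))-[x-.5,y-.5])*K-.5)
        cv2.fillConvexPoly(im,cv2.convexHull((q*16).round().astype(np.int32)),float(val),cv2.LINE_4,4)
    return cv2.GaussianBlur(cv2.resize(im,(w,h),interpolation=cv2.INTER_AREA),(0,0),.6)
def cost(p,parts,bg,wins,chan,only=None):
    e=0
    for n,(x,y,w,h) in wins.items():
        if only and n!=only: continue
        e+=np.minimum(np.abs(chan(V[n]["img"][y:y+h,x:x+w].astype(np.float32))-render(n,p,parts,bg,(x,y,w,h))),50).mean()
    return e
def fit(p0,*args,**k):
    best=None
    for dy in(-.3,-.1,.1,.3):
        q=np.array(p0)+[0,0,dy]
        r=minimize(cost,q,args=args+(k.get("only"),),method="Nelder-Mead",options=dict(initial_simplex=q+np.array([[0,0,0],[.004,0,0],[0,.004,0],[0,0,.3]]),xatol=1e-5,fatol=1e-4))
        if best is None or r.fun<best.fun: best=r
    return best.x.round(4),round(best.fun,2)
gray=lambda i:i.mean(2)
def ray(n,uv,z):
    v=V[n];d=v["T"][:3,:3]@np.linalg.solve(v["K"],[*uv,1]);o=v["T"][:3,3];return (o+d*(z-o[2])/d[2])[:2]
E
cat > r1.py <<'E'
from fit import *
ct=lambda u,v:((u+.5)/8-.5+205,(v+.5)/8-.5+185)
cs=lambda u,v:((u+.5)/7.2727-.5+265,(v+.5)/7.2727-.5+180)
M=.06,.12
obs=[("top",ct(68,62),(.06,.12)),("top",ct(740,115),(.06,-.12)),("top",ct(715,448),(-.06,-.12)),("top",ct(36,402),(-.06,.12)),
 ("scene",cs(52,185),(-.06,-.12)),("scene",cs(634,65),(-.06,.12)),("scene",cs(732,288),(.06,.12))]
f=lambda p,o:np.concatenate([proj(n,pose(p,[*q,.045]))[0]-uv for n,uv,q in o])
for o in(obs,obs[:4],obs[4:]):
    r=least_squares(f,[.42,.07,0],args=(o,));print("timer",r.x.round(4),abs(r.fun).max().round(2))
p=least_squares(f,[.42,.07,0],args=(obs,)).x
print("key,shaft pred",pose(p,[[0,.065,0],[0,-.065,0]]).round(4)[:,:2].tolist())
# knob
k0=ray("top",(354.7,266),.03)
for n in V: print(n,"levels",[np.percentile(gray(V[n]["img"]),q) for q in(1,50)])
g=V["top"]["img"].mean(2)
print("bg knob",g[256,340],g[266,355],"white",g[262:266,353:356].max(),"timer",g[230,290],g[212,277:281],"scene",V["scene"]["img"].mean(2)[225,200],V["scene"]["img"].mean(2)[206:212,204:208].mean())
for white in(110,):
  bar=box(-.019,.019,-.006,.006,.022,.044)
  L=.0015
  knob=[(cyl(.02,0,.022),18),(box(.019,.02,-L,L,.0219,.022),white),(bar,18),(box(0.004,.019,-L,L,.044,.044),white),(box(.019,.019,-L,L,.022,.044),white)]
  W={"top":(343,255,24,24),"scene":(194,195,26,26)}
  for only in(None,"top","scene"): print("knob",only,fit([*k0,.4],knob,105,W,gray,only=only))
s0=pose(p,[0,-.065,0])[0][:2]
fl=[(cyl(.022,.045,.057),20),(box(.008,.021,-L,L,.057,.057),120),(cyl(.008,.057,.073),95)]
W={"top":(265,206,24,26),"scene":(283,203,24,24)}
for only in(None,"top","scene"): print("shaft",only,fit([*s0,.4],fl,68,W,gray,only=only))
red=lambda i:i[:,:,0]-i[:,:,1]
kk=pose(p,[0,.065,0])[0][:2]
key=[(cyl(.018,.05,.063),110),(box(-.019,.019,-.006,.006,.063,.085),110)]
W={"top":(219,201,22,24),"scene":(329,188,24,30)}
i=V["top"]["img"].astype(int);print("red",(i[...,0]-i[...,1])[205:222,222:236].max())
for only in(None,"top","scene"): print("key",only,fit([*kk,p[2]],key,0,W,red,only=only))
E
python3 r1.py
```

```text
timer [ 0.565   0.0551 -0.0631] 2.61
timer [ 0.5623  0.0537 -0.0544] 0.93
timer [ 0.5697  0.0562 -0.0637] 2.03
key,shaft pred [[0.5691, 0.1199], [0.5609, -0.0098]]
top levels [np.float64(10.666666666666666), np.float64(98.66666666666667)]
scene levels [np.float64(12.0), np.float64(105.33333333333333)]
bg knob 112.33333333333333 40.333333333333336 white 97.0 timer 79.66666666666667 [11.66666667 10.66666667 11.          8.66666667] scene 120.33333333333333 11.75
knob None (array([ 0.4327, -0.2317,  0.567 ]), np.float64(30.25))
knob top (array([ 0.4323, -0.232 ,  0.4696]), np.float64(8.12))
knob scene (array([ 0.4334, -0.2312,  0.5529]), np.float64(21.81))
shaft None (array([ 0.562 , -0.0082,  0.3888]), np.float64(29.24))
shaft top (array([ 0.5604, -0.0088,  0.3349]), np.float64(12.35))
shaft scene (array([ 0.5642, -0.0088,  0.4661]), np.float64(15.72))
red 85
key None (array([ 0.5682,  0.1197, -0.4359]), np.float64(27.75))
key top (array([ 0.5669,  0.1197, -0.1433]), np.float64(13.43))
key scene (array([ 0.5707,  0.1208, -0.3141]), np.float64(13.55))
```

```bash
cat > r2.py <<'E'
from fit import *
import fit as F
from scipy.optimize import nnls
def cost2(p,parts,wins,chan,only):
    e=0
    for n,w in wins.items():
        if only and n!=only: continue
        x,y,ww,h=w;I=chan(V[n]["img"][y:y+h,x:x+ww].astype(np.float32)).ravel()
        labs=sorted({l for _,l in parts}|{0})
        A=np.stack([render(n,p,[(P,1.*(l==L)) for P,l in parts],1.*(L==0),w).ravel() for L in labs],1)
        e+=np.sqrt(np.mean((A@np.linalg.lstsq(A,I,rcond=None)[0]-I)**2))
    return e
def fit2(p0,*a,dys=(-.4,-.15,.1,.35)):
    b=None
    for dy in dys:
        q=np.array(p0)+[0,0,dy]
        r=minimize(cost2,q,args=a,method="Nelder-Mead",options=dict(initial_simplex=q+np.array([[0,0,0],[.004,0,0],[0,.004,0],[0,0,.3]]),xatol=2e-5,fatol=1e-3))
        if b is None or r.fun<b.fun:b=r
    return b.x.round(4),round(b.fun,2)
if __name__=="__main__":
  for L in(.0015,.0025):
    bar=box(-.019,.019,-.006,.006,.022,.044)
    knob=[(cyl(.02,0,.022),1),(box(.019,.02,-L,L,.0219,.022),2),(bar,1),(box(0.004,.019,-L,L,.044,.044),2),(box(.019,.019,-L,L,.022,.044),2)]
    W={"top":(345,256,19,20),"scene":(197,196,20,22)}
    for o in(None,"top","scene"): print("knob",o,fit2([.4325,-.232,.45],knob,W,gray,o))
    fl=[(cyl(.022,.045,.057),1),(box(.008,.021,-L,L,.057,.057),2),(cyl(.008,.057,.073),3)]
    W={"top":(265,206,24,26),"scene":(283,203,24,24)}
    for o in(None,"top","scene"): print("shaft",o,fit2([.562,-.0085,.4],fl,W,gray,o))
  key=[(cyl(.018,.05,.063),1),(box(-.019,.019,-.006,.006,.063,.085),1),(box(0.004,.019,-L,L,.085,.085),2),(box(.019,.019,-L,L,.063,.085),2)]
  W={"top":(219,201,22,24),"scene":(329,188,24,30)}
  for o in(None,"top","scene"): print("key",o,fit2([.568,.12,-.06],key,W,lambda i:i[:,:,0]-i[:,:,1],o,dys=(-.2,.1)))
E
python3 r2.py
```

```text
knob None (array([ 0.4331, -0.2309,  0.4082]), np.float64(35.1))
knob top (array([ 0.4322, -0.2322,  0.4702]), np.float64(10.31))
knob scene (array([ 0.4353, -0.229 ,  0.3669]), np.float64(19.11))
shaft None (array([ 0.5618, -0.009 ,  0.4666]), np.float64(31.15))
shaft top (array([ 0.5581, -0.0099,  0.3773]), np.float64(13.35))
shaft scene (array([ 0.5644, -0.0088,  0.5175]), np.float64(13.11))
knob None (array([ 0.433 , -0.2308,  0.4131]), np.float64(34.25))
knob top (array([ 0.4322, -0.232 ,  0.4778]), np.float64(9.64))
knob scene (array([ 0.4354, -0.2291,  0.3549]), np.float64(19.0))
shaft None (array([ 0.5617, -0.009 ,  0.4316]), np.float64(30.82))
shaft top (array([ 0.5581, -0.01  ,  0.3739]), np.float64(13.19))
shaft scene (array([ 0.5643, -0.0088,  0.5182]), np.float64(12.82))
key None (array([ 0.5681,  0.1213, -0.2713]), np.float64(16.96))
key top (array([ 0.5665,  0.1207, -0.1215]), np.float64(7.42))
key scene (array([ 0.5712,  0.1217, -0.1573]), np.float64(6.23))
```

```bash

echo '{"tx": [0.029, 0.029, 0.029, 0.029, 0.029], "ty": [-0.0279, -0.0279, -0.0279, -0.0279, -0.0279], "tz": [0, 0, 0, 0, 0], "yaw": [0, 0, 0, 0, 0]}' | python3 steer.py .085 40
echo '{"tx": [0.029, 0.029, 0.029, 0.029, 0.029], "ty": [-0.0279, -0.0279, -0.0279, -0.0279, -0.0279], "tz": [0, 0, 0, 0, 0], "yaw": [0, 0, 0, 0, 0]}' | python3 steer.py
echo '{"tx": [0.029, 0.029, 0.029, 0.029, 0.029], "ty": [-0.0279, -0.0279, -0.0279, -0.0279, -0.0279], "tz": [0, 0, 0, 0, 0], "yaw": [0, 0, 0, 0, 0]}' | python3 steer.py
echo '{"tx": [0.029, 0.029, 0.029, 0.029, 0.029], "ty": [-0.0279, -0.0279, -0.0279, -0.0279, -0.0279], "tz": [0, 0, 0, 0, 0], "yaw": [0, 0, 0, 0, 0]}' | python3 steer.py
echo '{"tx": [0, 0, 0, 0, 0], "ty": [0, 0, 0, 0, 0], "tz": [0, 0, 0, 0, 0], "yaw": [-0.12, -0.12, -0.12, -0.12, -0.12]}' | python3 steer.py
cat > st.py <<'E'
import sys,numpy as np
from rig import manip, camrig, readout, sign_off
s=readout.get_state();q=s["ee_rot"];psi=2*np.arctan2(q[2],q[1])
print("t",round(s["clock"],2),"p",s["position"].round(4),"psi",psi.round(4),"q6",s["qpos"][5].round(3),"F",s["contact_force"].round(2),"M",s["moment"].round(3),"w",round(s["width"],4),"g",round(s["gripper_force"],1))
if len(sys.argv)>3:
    d=np.array([float(v) for v in sys.argv[1:3]])-s["position"][:2]
    print("tool dxy",(d@[np.cos(psi),np.sin(psi)]).round(4),(d@[np.sin(psi),-np.cos(psi)]).round(4),"turn",((psi-float(sys.argv[3])+np.pi)%(2*np.pi)-np.pi).round(4))
E
python3 st.py .568 .1205 3.08
```

```text
clock: 0.52
position: [0.2439, -0.3872, 0.2528]
ee_rot: [-0.0, 0.993, 0.118, -0.0]
contact_force: [0.6, -0.1, -0.1]
width: 0.0852
gripper_force: 0.0
clock: 0.93
position: [0.3519, -0.2174, 0.2532]
ee_rot: [0.0, 0.993, 0.118, 0.0]
contact_force: [-0.6, -1.2, 0.4]
width: 0.085
gripper_force: 0.0
clock: 1.35
position: [0.46, -0.0476, 0.2531]
ee_rot: [0.0, 0.993, 0.119, -0.0]
contact_force: [0.3, -1.0, 0.5]
width: 0.0852
gripper_force: 0.0
clock: 1.77
position: [0.5681, 0.1221, 0.2528]
ee_rot: [0.0, 0.993, 0.119, -0.0]
contact_force: [0.6, -0.9, 0.5]
width: 0.0851
gripper_force: 0.0
clock: 2.18
position: [0.5674, 0.1203, 0.2526]
ee_rot: [-0.0, 0.912, 0.41, -0.001]
contact_force: [-0.4, -0.3, -0.2]
width: 0.0851
gripper_force: 0.0
t 2.18 p [0.5674 0.1203 0.2526] psi 0.8442 q6 0.816 F [-0.41 -0.27 -0.22] M [ 0.038 -0.057 -0.01 ] w 0.0851 g 0.0
tool dxy 0.0005 0.0003 turn -2.2358
```

```bash

for i in 1 ; do
echo '{"tx": [0, 0, 0, 0, 0], "ty": [0, 0, 0, 0, 0], "tz": [0, 0, 0, 0, 0], "yaw": [-0.124, -0.124, -0.124, -0.124, -0.124]}' | python3 steer.py
echo '{"tx": [0, 0, 0, 0, 0], "ty": [0, 0, 0, 0, 0], "tz": [0, 0, 0, 0, 0], "yaw": [-0.124, -0.124, -0.124, -0.124, -0.124]}' | python3 steer.py
echo '{"tx": [0, 0, 0, 0, 0], "ty": [0, 0, 0, 0, 0], "tz": [0.02, 0.02, 0.02, 0.02, 0.015], "yaw": [-0.124, -0.124, -0.124, -0.124, -0.124]}' | python3 steer.py
echo '{"tx": [0, 0, 0, 0], "ty": [0, 0, 0, 0], "tz": [0.015, 0.015, 0.015, 0.01], "yaw": [-0.124, -0.124, -0.124, 0]}' | python3 steer.py
done >/dev/null
python3 st.py .568 .1205 3.08
python3 - <<'E'
from rig import manip, camrig, readout, sign_off
import cv2,numpy as np
o=[]
for n,(x,y,w,h) in{"top":(195,170,120,90),"scene":(270,140,120,90)}.items():
    r=camrig.get_image(n)["img"];np.save(f"pics/{n}_k.npy",r)
    o.append(cv2.resize(np.clip((r[y:y+h,x:x+w,::-1]/255.)**.6*255,0,255).astype(np.uint8),(400,300),interpolation=cv2.INTER_CUBIC))
cv2.imwrite("pics/k1.png",np.hstack(o))
E
```

```text
t 3.77 p [0.5666 0.12   0.1014] psi 3.0717 q6 -1.412 F [1.19 0.68 0.04] M [-0.011  0.021  0.021] w 0.0848 g 0.0
tool dxy -0.0013 0.0006 turn -0.0083
```

View pics/k1.png

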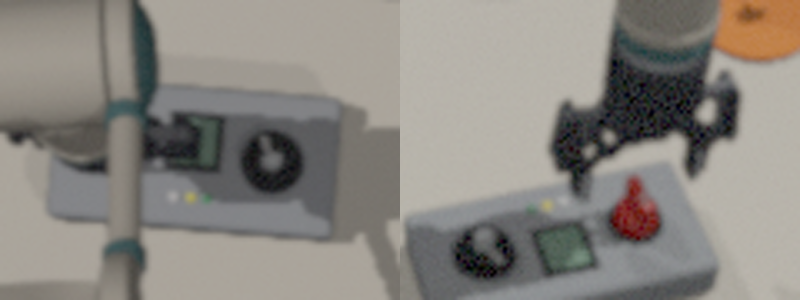

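The fingers straddle the key in the scene view: tips at (580,190) and (692,170), bar at (636,190). I'll descend and grip.

```bash

echo '{"tx": [-0.0013, 0, 0], "ty": [0.0006, 0, 0], "tz": [0.0065, 0.006, 0], "yaw": [0, 0, 0]}' | python3 steer.py >/dev/null; python3 st.py .568 .1205 3.08
echo '{"tx": [0, 0, 0, 0, 0], "ty": [0, 0, 0, 0, 0], "tz": [0, 0, 0, 0, 0], "yaw": [0, 0, 0, 0, 0]}' | python3 steer.py .0 40 >/dev/null; python3 st.py .568 .1205 3.08
echo '{"tx": [0, 0, 0, 0, 0], "ty": [0, 0, 0, 0, 0], "tz": [0, 0, 0, 0, 0], "yaw": [0, 0, 0, 0, 0]}' | python3 steer.py >/dev/null; python3 st.py .568 .1205 3.08
```

```text
t 4.12 p [0.5688 0.1206 0.0902] psi 3.0687 q6 -1.409 F [ 0.09  0.88 -0.03] M [ 0.023  0.08  -0.052] w 0.0848 g 0.0
tool dxy 0.0008 -0.0001 turn -0.0113
t 4.53 p [0.5692 0.1206 0.0911] psi 3.0697 q6 -1.41 F [ 0.   -0.74 -0.29] M [-0.006  0.002 -0.023] w 0.0254 g 0.0
tool dxy 0.0012 -0.0002 turn -0.0103
t 4.95 p [0.5694 0.123  0.0913] psi 3.0686 q6 -1.41 F [-1.05  6.72  2.19] M [1.058 0.09  0.054] w 0.0112 g 41.9
tool dxy 0.0012 -0.0026 turn -0.0114
```

```bash

echo '{"tx": [0, 0], "ty": [0.003, 0], "tz": [0, 0], "yaw": [0, 0]}' | python3 steer.py >/dev/null; python3 st.py .568 .1205 3.08
echo '{"tx": [0, 0, 0, 0, 0], "ty": [0, 0, 0, 0, 0], "tz": [0, 0, 0, 0, 0], "yaw": [0.12, 0.12, 0.12, 0.12, 0.12]}' | python3 steer.py >/dev/null;python3 st.py .568 .1205 3.08
echo '{"tx": [0, 0, 0, 0, 0], "ty": [0, 0, 0, 0, 0], "tz": [0, 0, 0, 0, 0], "yaw": [0.12, 0.12, 0.12, 0.12, 0.08]}' | python3 steer.py >/dev/null;python3 st.py .568 .1205 3.08
```

```text
t 5.12 p [0.5694 0.1234 0.0913] psi 3.0708 q6 -1.404 F [-0.36 -1.22  4.43] M [-0.309  0.112  0.091] w 0.0107 g 42.3
tool dxy 0.0012 -0.003 turn -0.0092
t 5.53 p [0.5694 0.1235 0.0913] psi 2.464 q6 -0.799 F [ 0.28 -0.65  4.56] M [-0.069  0.252  0.082] w 0.011 g 42.3
tool dxy -0.0008 -0.0032 turn -0.616
t 5.95 p [0.5695 0.1237 0.0914] psi 1.9048 q6 -0.24 F [-0.36  1.32  3.71] M [0.078 0.189 0.207] w 0.0108 g 42.3
tool dxy -0.0025 -0.0024 turn -1.1752
```

```bash

echo '{"tx": [0, 0, 0, 0], "ty": [0, 0, 0, 0], "tz": [0, 0, 0, 0], "yaw": [0.05, 0.04, 0, 0]}' | python3 steer.py >/dev/null;python3 st.py .568 .1205 3.08
echo '{"tx": [0, 0, 0], "ty": [0, 0, 0], "tz": [0, 0, 0], "yaw": [0.05, 0, 0]}' | python3 steer.py >/dev/null;python3 st.py .568 .1205 3.08
```

```text
t 6.28 p [0.5696 0.1237 0.0913] psi 1.8225 q6 -0.157 F [0.14 1.6  5.69] M [0.225 0.218 0.912] w 0.011 g 48.0
tool dxy -0.0027 -0.0023 turn -1.2575
t 6.53 p [0.5696 0.1237 0.0914] psi 1.7741 q6 -0.108 F [-0.92  1.71  6.06] M [0.277 0.236 1.423] w 0.0107 g 61.0
tool dxy -0.0029 -0.0022 turn -1.3059
```

The stop is reached, since the moment rose well above 0.18 N m. Now I'll release.

```bash

echo '{"tx": [0, 0, 0, 0, 0], "ty": [0, 0, 0, 0, 0], "tz": [0, 0, 0, 0, 0], "yaw": [0, 0, 0, 0, 0]}' | python3 steer.py .085 >/dev/null;python3 st.py
echo '{"tx": [0, 0, 0, 0, 0], "ty": [0, 0, 0, 0, 0], "tz": [0, 0, -0.02, -0.03, -0.03], "yaw": [0, 0, 0, 0, 0]}' | python3 steer.py >/dev/null
echo '{"tx": [0, 0, 0], "ty": [0, 0, 0], "tz": [-0.03, -0.03, 0], "yaw": [0, 0, 0]}' | python3 steer.py >/dev/null;python3 st.py .433 -.231 .45
```

```text
t 6.95 p [0.569  0.1234 0.0904] psi 1.7693 q6 -0.104 F [ 0.56 -0.78 -0.35] M [-0.014 -0.012  0.061] w 0.071 g 0.0
t 7.62 p [0.5726 0.1239 0.2375] psi 1.7698 q6 -0.105 F [0.7  0.79 0.51] M [-0.048  0.015  0.014] w 0.0851 g 0.0
tool dxy -0.3203 -0.207 turn 1.3198
```

```bash

echo '{"tx": [-0.032, -0.032, -0.032, -0.032, -0.032], "ty": [-0.0207, -0.0207, -0.0207, -0.0207, -0.0207], "tz": [0, 0, 0, 0, 0], "yaw": [0, 0, 0, 0, 0]}' | python3 steer.py >/dev/null
echo '{"tx": [-0.032, -0.032, -0.032, -0.032, -0.032], "ty": [-0.0207, -0.0207, -0.0207, -0.0207, -0.0207], "tz": [0, 0, 0, 0, 0], "yaw": [0, 0, 0, 0, 0]}' | python3 steer.py >/dev/null
echo '{"tx": [0, 0, 0, 0, 0], "ty": [0, 0, 0, 0, 0], "tz": [0, 0, 0, 0, 0], "yaw": [0.12, 0.12, 0.12, 0.12, 0.12]}' | python3 steer.py >/dev/null
echo '{"tx": [0, 0, 0, 0, 0], "ty": [0, 0, 0, 0, 0], "tz": [0.01, 0.01, 0.01, 0.01, 0.01], "yaw": [0.12, 0.12, 0.12, 0.12, 0.12]}' | python3 steer.py >/dev/null
echo '{"tx": [0, 0, 0, 0, 0], "ty": [0, 0, 0, 0, 0], "tz": [0.02, 0.02, 0.02, 0.02, 0], "yaw": [0.12, 0, 0, 0, 0]}' | python3 steer.py >/dev/null;python3 st.py .434 -.2295 .45
python3 - <<'E'
from rig import manip, camrig, readout, sign_off
import cv2,numpy as np
r=camrig.get_image("scene")["img"];t=camrig.get_image("top")["img"]
f=lambda r,x,y,w,h:cv2.resize(np.clip((r[y:y+h,x:x+w,::-1]/255.)**.6*255,0,255).astype(np.uint8),(400,400),interpolation=cv2.INTER_CUBIC)
cv2.imwrite("pics/n1.png",np.hstack([f(r,165,150,80,80),f(r,285,160,80,80)]))
E
```

```text
t 9.7 p [ 0.4271 -0.2293  0.0974] psi 0.4496 q6 0.485 F [-0.94  0.42 -0.33] M [0.055 0.029 0.005] w 0.0849 g 0.0
tool dxy 0.0061 0.0032 turn -0.0004
```

View pics/n1.png

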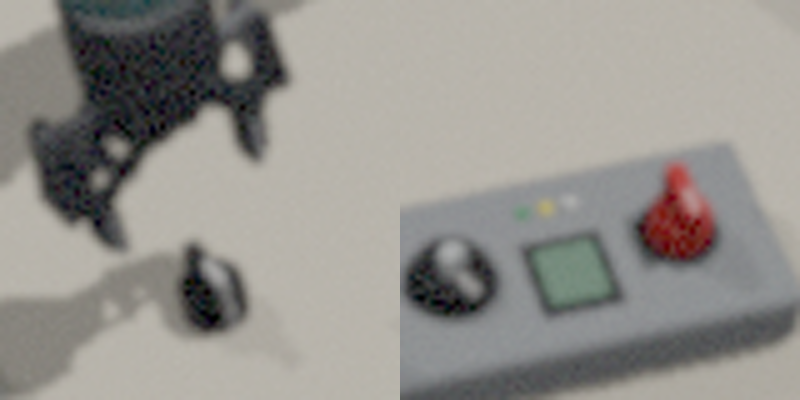

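The key is back at rest, its bar upright at (680,210). The knob stands free between the finger tips. I'll grasp it.

```bash

echo '{"tx": [0.003, 0.003, 0, 0, 0], "ty": [0.0016, 0.0016, 0, 0, 0], "tz": [0.01, 0.01, 0.01, 0.01, 0.0095], "yaw": [0, 0, 0, 0, 0]}' | python3 steer.py >/dev/null;python3 st.py .434 -.2295 .45
echo '{"tx": [0, 0, 0, 0, 0], "ty": [0, 0, 0, 0, 0], "tz": [0, 0, 0, 0, 0], "yaw": [0, 0, 0, 0, 0]}' | python3 steer.py 0 25 >/dev/null
echo '{"tx": [0, 0, 0, 0, 0], "ty": [0, 0, 0, 0, 0], "tz": [0, 0, 0, 0, 0], "yaw": [0, 0, 0, 0, 0]}' | python3 steer.py 0 40 >/dev/null;python3 st.py .434 -.2295 .45
```

```text
t 10.22 p [ 0.4371 -0.2316  0.0509] psi 0.4499 q6 0.493 F [-0.19  0.47 -0.01] M [ 0.058 -0.027 -0.015] w 0.0854 g 0.0
tool dxy -0.0019 -0.0032 turn -0.0001
t 11.05 p [ 0.4368 -0.2316  0.0519] psi 0.4498 q6 0.493 F [0.02 0.93 5.73] M [0.024 0.025 0.042] w 0.0108 g 40.8
tool dxy -0.0016 -0.0031 turn -0.0002
```

```bash

echo '{"tx": [0, 0, 0, 0, 0], "ty": [0, 0, 0, 0, 0], "tz": [-0.02, -0.03, -0.03, -0.03, 0], "yaw": [0, 0, 0, 0, 0]}' | python3 steer.py >/dev/null;python3 st.py .562 -.0063 .45
python3 - <<'E'
from fit import *
ct=lambda u,v:((u+.5)/8-.5+205,(v+.5)/8-.5+185)
cs=lambda u,v:((u+.5)/7.2727-.5+265,(v+.5)/7.2727-.5+180)
for n,a_,b_ in(("top",ct(566,250),ct(548,208)),("scene",cs(235,256),cs(260,280)),("top",ct(576,268),ct(548,208)),("scene",cs(220,258),cs(262,280))):
    d=ray(n,b_,.057)-ray(n,a_,.057);print(n,np.arctan2(d[1],d[0]).round(3),ray(n,a_,.057).round(4))
import numpy as np
# line direction by direct intensity fit: bright flange pixels besides shaft
for n,(x,y,w,h) in {"top":(267,208,20,22),"scene":(285,205,20,22)}.items():
    g=V[n]["img"].mean(2)[y:y+h,x:x+w]; print(n);print(g[::1,::1].astype(int))
E
```

```text
t 11.47 p [ 0.4393 -0.2333  0.1665] psi 0.4499 q6 0.493 F [ 1.5  -0.89 -0.83] M [-0.025 -0.024 -0.001] w 0.0109 g 40.1
tool dxy 0.2093 -0.151 turn -0.0001
top 0.423 [ 0.5639 -0.0077]
scene 0.361 [ 0.568  -0.0043]
top 0.455 [ 0.5578 -0.0112]
scene 0.665 [ 0.5671 -0.0098]
top
[[70 70 69 70 68 66 66 64 65 63 65 65 67 70 73 77 78 77 78 79]
 [69 69 68 67 63 56 51 45 42 38 40 43 50 56 64 73 77 77 78 78]
 [69 69 66 59 48 40 43 39 27 21 18 21 27 34 45 61 73 77 78 77]
 [69 66 55 42 28 35 61 66 47 21 12  8 13 17 26 42 60 71 75 77]
 [68 61 44 26 16 29 60 78 65 32 11 10 11  8  9 21 38 57 68 71]
 [65 51 32 17  9 24 53 80 73 42 15 12  7 11 10 10 20 42 60 67]
 [57 39 20 13 10 15 44 73 77 53 26 14 12  9  9  9 12 28 51 66]
 [49 28 15 11 11 11 30 60 78 70 52 36 20 13 10 12  9 16 37 58]
 [44 21 12 10 11 14 32 55 77 85 78 60 37 14  9  8  8 14 25 50]
 [41 21 12 13 11 22 47 72 87 91 83 67 43 18 10 10 11  8 19 40]
 [35 18 11 13 12 19 45 73 88 90 78 60 33 14  5  8 10  7 12 35]
 [35 14 12  9  9 18 35 60 72 72 60 41 21  7  7  9  8  8 12 34]
 [40 21  9 11 11 12 24 38 48 46 37 24 11  7  5  7 10  6 15 39]
 [49 2
[... 1738 characters left out ...]
  34  19
   24  50]
 [ 60  40  18   5   8  10  14   4  12  15  17  14  18  32  48  40  20  20
   38  58]
 [ 71  55  33  13  11   0   9   0   5   3   5   2   0  14  11  14  18  32
   56  73]
 [ 82  67  52  35  24  14   7   3   6   9  10   7   7  10   6  24  33  47
   69  79]
 [ 86  80  68  60  47  34  24  11  10  19   5  16  15  19  26  41  54  69
   77  83]
 [ 83  83  81  79  72  62  53  43  32  35  28  36  40  46  53  64  73  80
   81  83]
 [ 84  85  90  88  87  84  79  72  67  63  62  61  67  70  72  75  83  83
   83  81]
 [ 88  92  92  94  92  92  92  88  85  82  79  81  80  82  83  83  88  83
   85  82]
 [ 91  94  93  91  95  95  95  92  91  92  91  87  92  89  85  83  84  85
   84  84]]
```

```bash
python3 - <<'E'
from fit import *
for n,A,B in(("scene",(297.2,215),(299.0,218)),("scene",(297.0,214.5),(299.2,218.3)),("top",(274.72,214),(273.64,211)),("top",(276.4,218.2),(273.64,211))):
    d=ray(n,B,.057)-ray(n,A,.057);print(n,np.arctan2(d[1],d[0]).round(3),ray(n,A,.057).round(4))
E
echo '{"tx": [0.0262, 0.0262, 0.0262, 0.0262, 0.0262], "ty": [-0.0189, -0.0189, -0.0189, -0.0189, -0.0189], "tz": [0, 0, 0, 0, 0], "yaw": [0, 0, 0, 0, 0]}' | python3 steer.py >/dev/null
echo '{"tx": [0.0262, 0.0262, 0.0262, 0, 0], "ty": [-0.0189, -0.0189, -0.0189, 0, 0], "tz": [0, 0, 0, 0, 0], "yaw": [0, 0, 0, 0, 0]}' | python3 steer.py >/dev/null;python3 st.py .562 -.0063 .4
```

```text
scene 0.109 [ 0.569  -0.0037]
scene 0.095 [ 0.5672 -0.0037]
top 0.365 [ 0.5689 -0.0059]
top 0.385 [ 0.5574 -0.0108]
t 12.3 p [ 0.5593 -0.0025  0.1601] psi 0.453 q6 0.989 F [ 0.48 -1.16 -0.77] M [-0.02   0.025 -0.046] w 0.011 g 40.1
tool dxy 0.0008 0.0046 turn 0.053
```

```bash

echo '{"tx": [0.0024, 0, 0, 0], "ty": [0.0046, 0, 0, 0], "tz": [0.013, 0.013, 0, 0], "yaw": [0.07, 0, 0, 0]}' | python3 steer.py >/dev/null;python3 st.py .562 -.0063 .38
python3 - <<'E'
from rig import manip, camrig, readout, sign_off
import cv2,numpy as np
o=[]
for n,(x,y,w,h) in{"top":(245,185,60,60),"scene":(265,170,60,60)}.items():
    r=camrig.get_image(n)["img"];np.save(f"pics/{n}_s.npy",r)
    o.append(cv2.resize(np.clip((r[y:y+h,x:x+w,::-1]/255.)**.5*255,0,255).astype(np.uint8),(400,400),interpolation=cv2.INTER_CUBIC))
cv2.imwrite("pics/s1.png",np.hstack(o))
E
```

```text
t 12.63 p [ 0.5621 -0.008   0.1342] psi 0.3789 q6 1.054 F [ 0.12 -0.3  -0.11] M [0.055 0.015 0.003] w 0.0109 g 40.1
tool dxy 0.0005 -0.0016 turn -0.0011
```

View pics/s1.png

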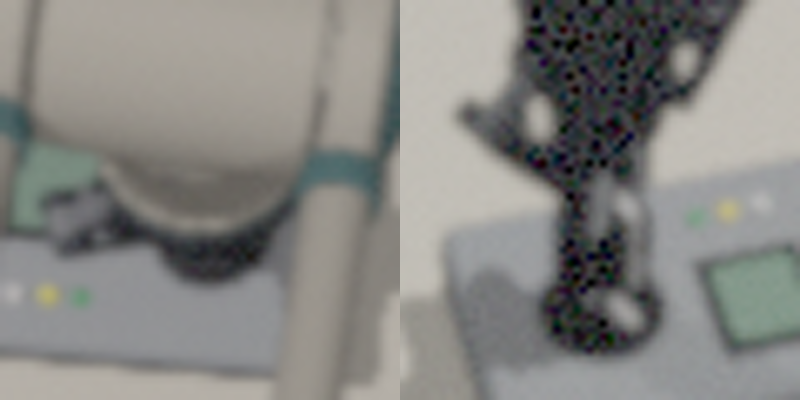

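```bash

echo '{"tx": [0.0022, 0], "ty": [-0.0016, 0], "tz": [0.005, 0], "yaw": [0, 0]}' | python3 steer.py >/dev/null;python3 st.py .5635 -.0057 .38
echo '{"tx": [0, 0], "ty": [0, 0], "tz": [0.003, 0], "yaw": [0, 0]}' | python3 steer.py >/dev/null;python3 st.py
echo '{"tx": [0, 0], "ty": [0, 0], "tz": [0.003, 0], "yaw": [0, 0]}' | python3 steer.py >/dev/null;python3 st.py
```

```text
t 12.9 p [ 0.5651 -0.0048  0.1302] psi 0.3795 q6 1.06 F [-0.49 -0.35 -0.9 ] M [-0.051 -0.004 -0.   ] w 0.0106 g 40.1
tool dxy -0.0018 0.0002 turn -0.0005
t 13.07 p [ 0.5648 -0.0048  0.127 ] psi 0.3799 q6 1.059 F [ 0.34  1.28 -0.48] M [ 0.024 -0.033 -0.038] w 0.0108 g 40.1
t 13.23 p [ 0.5647 -0.0048  0.1239] psi 0.3799 q6 1.059 F [ 0.27  0.39 -0.23] M [-0.029 -0.042  0.01 ] w 0.0106 g 40.1
```

```bash

echo '{"tx": [-0.0015, 0], "ty": [0.0002, 0], "tz": [0.001, 0], "yaw": [0, 0]}' | python3 steer.py >/dev/null;python3 st.py .5635 -.0057 .38
echo '{"tx": [0, 0], "ty": [0, 0], "tz": [0.002, 0], "yaw": [0, 0]}' | python3 steer.py >/dev/null;python3 st.py
echo '{"tx": [0, 0], "ty": [0, 0], "tz": [0.002, 0], "yaw": [0, 0]}' | python3 steer.py >/dev/null;python3 st.py
```

```text
t 13.4 p [ 0.5633 -0.0056  0.1231] psi 0.3798 q6 1.058 F [-0.31 -0.02 -0.81] M [-0.009 -0.021  0.022] w 0.011 g 40.1
tool dxy 0.0002 0.0001 turn -0.0002
t 13.57 p [ 0.5635 -0.0056  0.121 ] psi 0.3798 q6 1.058 F [-0.27  0.33 -0.36] M [ 0.022 -0.013 -0.019] w 0.0108 g 40.1
t 13.73 p [ 0.563  -0.0058  0.119 ] psi 0.38 q6 1.058 F [-2.03 -0.58 -1.52] M [-0.136  0.205 -0.014] w 0.0107 g 40.1
```

```bash

echo '{"tx": [-0.0009, 0], "ty": [-0.0003, 0], "tz": [0.001, 0], "yaw": [0, 0]}' | python3 steer.py >/dev/null;python3 st.py
echo '{"tx": [0, 0], "ty": [0, 0], "tz": [0.002, 0], "yaw": [0, 0]}' | python3 steer.py >/dev/null;python3 st.py
echo '{"tx": [0, 0], "ty": [0, 0], "tz": [0.002, 0], "yaw": [0, 0]}' | python3 steer.py >/dev/null;python3 st.py
```

```text
t 13.9 p [ 0.5625 -0.0056  0.118 ] psi 0.3798 q6 1.057 F [-0.73  0.42 -0.26] M [-0.083  0.073 -0.031] w 0.0109 g 40.1
t 14.07 p [ 0.5625 -0.0056  0.1159] psi 0.3798 q6 1.057 F [ 0.03 -0.73 -0.51] M [-0.14   0.122 -0.005] w 0.0108 g 40.1
t 14.23 p [ 0.5626 -0.0057  0.1139] psi 0.3798 q6 1.057 F [-0.6  -0.73 -0.32] M [-0.251  0.151  0.033] w 0.0107 g 40.1
```

```bash

echo '{"tx": [-0.0006, 0], "ty": [0.0003, 0], "tz": [0.0025, 0], "yaw": [0, 0]}' | python3 steer.py >/dev/null;python3 st.py
echo '{"tx": [0, 0], "ty": [0, 0], "tz": [0.002, 0], "yaw": [0, 0]}' | python3 steer.py >/dev/null;python3 st.py
echo '{"tx": [0, 0, 0], "ty": [0, 0, 0], "tz": [0.002, 0, 0], "yaw": [0, 0, 0]}' | python3 steer.py >/dev/null;python3 st.py
```

```text
t 14.4 p [ 0.5623 -0.006   0.1114] psi 0.3796 q6 1.056 F [-0.23 -0.03 -0.58] M [-0.02  -0.059 -0.007] w 0.0111 g 40.1
t 14.57 p [ 0.5624 -0.006   0.1095] psi 0.3797 q6 1.056 F [ 0.39  0.27 -0.33] M [-0.028  0.009 -0.016] w 0.0108 g 40.1
t 14.82 p [ 0.5626 -0.0061  0.1082] psi 0.3798 q6 1.056 F [-1.97 -0.22  3.85] M [ 0.062  0.163 -0.005] w 0.0112 g 40.6
```

The knob is seated on the flange. Now I'll press it down to the bottom.

```bash

echo '{"tx": [-0.0003, 0, 0], "ty": [0, 0, 0], "tz": [0.002, 0.002, 0], "yaw": [0, 0, 0]}' | python3 steer.py - 70 >/dev/null;python3 st.py
echo '{"tx": [0, 0, 0], "ty": [0, 0, 0], "tz": [0.002, 0.001, 0], "yaw": [0, 0, 0]}' | python3 steer.py >/dev/null;python3 st.py
echo '{"tx": [0, 0, 0], "ty": [0, 0, 0], "tz": [0.0015, 0, 0], "yaw": [0, 0, 0]}' | python3 steer.py >/dev/null;python3 st.py
```

```text
t 15.07 p [ 0.5626 -0.0061  0.1044] psi 0.3797 q6 1.056 F [-1.78  1.6   7.12] M [ 0.129  0.206 -0.064] w 0.0101 g 72.8
t 15.32 p [ 0.5627 -0.0061  0.1029] psi 0.3798 q6 1.056 F [-3.48  1.15 14.29] M [ 0.178  0.566 -0.043] w 0.0097 g 73.7
t 15.57 p [ 0.5628 -0.0061  0.1027] psi 0.3798 q6 1.056 F [-5.67  0.41 22.5 ] M [0.19  1.001 0.032] w 0.0102 g 74.7
```

```bash

echo '{"tx": [0, 0, 0, 0], "ty": [0, 0, 0, 0], "tz": [0, 0, 0, 0], "yaw": [0, 0, 0, 0]}' | python3 steer.py >/dev/null;python3 st.py
python3 - <<'E'
from rig import manip, camrig, readout, sign_off
import cv2,numpy as np
r=camrig.get_image("scene")["img"][165:240,265:365,::-1]
cv2.imwrite("pics/f1.png",cv2.resize(np.clip((r/255.)**.5*255,0,255).astype(np.uint8),(800,600),interpolation=cv2.INTER_CUBIC))
E
```

```text
t 15.9 p [ 0.5627 -0.0061  0.1027] psi 0.3798 q6 1.056 F [-5.76  0.49 21.9 ] M [0.209 0.996 0.031] w 0.0102 g 74.7
```

View pics/f1.png

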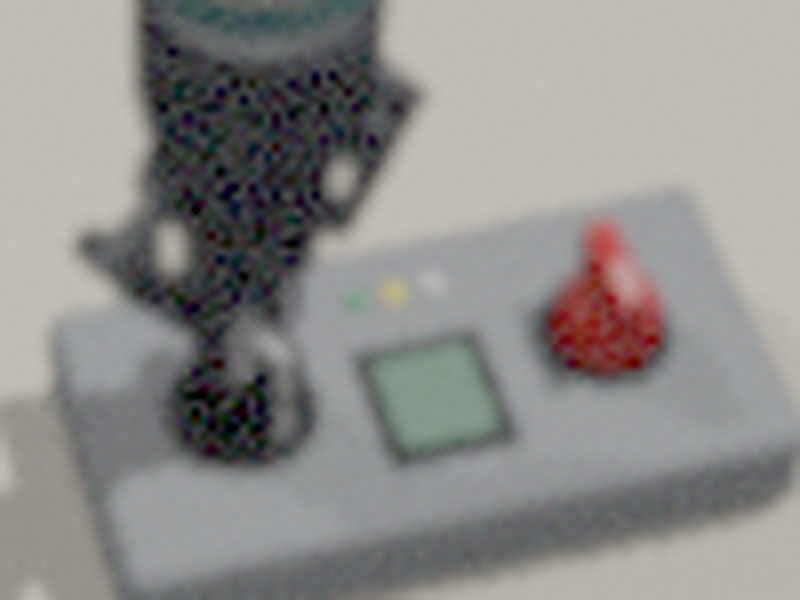

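The knob sits down on the flange at (240,405), with its white line toward +x at (285,370). The key is at rest at (605,300). I'm handing it in.

```bash
python3 -c "
from rig import manip, camrig, readout, sign_off
print(sign_off())"
```

```text
the job is handed in; nothing more can be done
None
```

I twisted the key to its stop and it sprang back; the knob is fully on the D-shaft and held at the bottom with about 22 N. The job was handed in at about 16 s, but `sign_off()` returned no verdict.

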